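Steer the bench camera with its guarded joystick remote

TASK

The bench camera must be driven to the corner whose lamp is lit green on its remote. Lift the remote's lever fully so that the guard rings over the joystick spring open, tilt the stick all the way towards the green lamp (never towards another lamp) and hold it there for two seconds, then let it spring back upright and press the lever fully down again to close the rings. Leave the things standing around the remote where they are.

Things in the scene. Friction and masses are not known exactly. Their poses are not given: they have to be found in the camera images.
- remote: The camera remote: grey box 180 x 150 mm, top 40 mm above the table, fixed to it. Origin: centre of its underside. Its x axis runs from the lever end (-x) to the joystick end (+x), y to its left, z up. Steel brackets for the lever stand up to 57 mm. The four lamps sit on the top 36 mm to either side of the stick in x and in y (51 mm from it, diagonally); they rise 7 mm.
- lever_pivot (a point): Axis of the lever, 45 mm from the box centre towards its -x end and 50 mm above the table; axes as the remote's. The lever's axis runs along y.
- lever_tab (a point): Centre of the black grip tab at the end of the lever, 70 mm from the pivot: 32 mm long (along the lever), 16 mm wide (along the remote's y), 10 mm thick. The lever behind it is a steel bar 12 mm wide, 4 mm thick. With the lever down it lies level, 50 mm above the table, and the tab projects over the table beyond the box's -x end.
- lever (a joint): Angle of the lever: 0 = pressed down (guard closed), 1.15 = lifted to the stop (66 degrees above level, guard open). It stays where it is left; about 2 N at the tab moves it. The two pairs of steel guard rings, 18 mm before and behind the stick, are geared to it (1.08 rad outward per rad): closed they arch over the stick to 109 mm above the table, open they lie out to about 90 mm either side of the box's centre line, to about 105 mm high.
- stick_knob (a point): Centre of the orange ball (24 mm diameter) on top of the joystick, 86 mm above the table when upright, on a steel stem 9 mm thick. The stick pivots 50 mm below the ball's centre and springs back upright; about 2.5 N at the ball tilts it to the corner of its square gate, where the ball is about 23 mm off centre. It tilts along the remote's x and y by up to 0.35 rad each, so fully towards a lamp uses both.
- stick_home (a point): Where the ball's centre is with the stick upright: 35 mm from the box centre towards its +x end, 86 mm above the table.
- lamp_green: The lit lamp, glowing green, 20 mm across with its ring, on top of the remote. Origin: centre of its underside. Which of the four corners it is in changes.
- lamp_off1: An unlit white lamp of the same shape, in another corner.
- lamp_off2: An unlit white lamp of the same shape, in another corner.
- lamp_off3: An unlit white lamp of the same shape, in another corner.
- camera_stand: The camera on its stand, fixed: round foot 96 mm across, head to 215 mm high. Origin: centre of its underside.
- reagent_a_mid (a point): White frosted bottle, 39 mm across, 89 mm high, standing close beside the remote; half-way up its axis. Leave alone.
- reagent_b_mid (a point): White frosted bottle, 41 mm across, 87 mm high, standing close beside the remote; half-way up. Leave alone.
- dropper_bottle_mid (a point): Small blue dropper bottle, 27 mm across, 60 mm high, standing close beside the remote; half-way up. Leave alone.
- dome_stick_mid (a point): Grey domed stick, 32 mm across, 58 mm high, standing close beside the remote; half-way up. Leave alone.
- tape_roll_mid (a point): Roll of tan tape lying flat, 66 mm across, 19 mm high, before the remote; half-way up. Leave alone.
- vial_mid (a point): Lying vial with yellow cap, 41 x 13 mm, 15 mm high, before the remote; half-way up. Leave alone.
- trigger_sprayer_mid (a point): Trigger spray bottle, 115 x 63 mm, 194 mm high, standing to the left; half-way up. Leave alone.

How it is judged:
By the outcome, as a careful person would: the job done as asked, in the order asked, and still so for the second after the job is handed in, with the robot touching nothing.
It also fails if it takes over 69 s, if anything falls off the work surface, if the arm or the gripper's body presses on something with over 40 N, if the wrist force passes 120 N, or if a joint passes its speed limit or range.

ROBOT

A 7-joint arm with a two-finger parallel gripper is mounted at the origin on the work surface; the furniture and walls round the work are solid. World frame = base frame: x ahead of the robot, y to its left, z up, the work surface at z = 0. Lengths are in m, angles in rad, forces in N, time in s.
With the tool pointing down it reaches from about 0.35 to 0.9 m from the base axis. Payload 8.1 kg.
Tool frame: the origin (TCP) lies at the centre of the arm's flange, where the gripper is bolted on; the fingertips stand 178 mm ahead of it and the grasp point (between the pads) lies 159 mm ahead of it; x points along the fingers, z is the direction in which the jaws open and shut, and the axes are right-handed (so a half turn about x gives the same grasp; the last joint's range is limited). The gripper opens to 92 mm and grips with 3 to 60 N. Pads are 19 mm wide; open, the fingers measure 130 mm over their backs; the gripper's body (75 mm by 190 mm) begins 47 mm behind the grasp point.
Start: joints at [-1.225, 0.434, 0.025, 1.573, -0.012, 1.134, -0.075], TCP at [0.271, 0.563, 0.405] pointing down, gripper open.
Joint ranges: [-2.62, 2.62], [-0.44, 2.09], [-1.27, 1.32], [0.08, 2.57], [-1.32, 4.46], [0.12, 2], [-2.74, 2.74]. Speed limits (rad/s): [2.22, 2.22, 3.01, 3.01, 3.14, 3.14, 3.14].

INTERFACE

Orientations are given as a rotation vector (axis times angle).
In Python, from cell import arm, get_image, search_frame, pinpoint gives the robot as it stands.
- The arm moves only by the tool arm_command, never from a script. Its argument "motion" is a list of rows, each a list of 7 numbers: the finger opening in mm, from 0 to 91.8, then the shift along the tool's x, y, z in mm, then the turn, a rotation vector about the tool's x, y, z in degrees. In form: [[fingers, x, y, z, ax, ay, az], ...]. A call has 1 to 5 rows; each row shifts and turns the commanded pose from where the row before left it, along the tool's axes as they then stand; what a row does not reach is not made up. A row lasts 1/8 s, in which the tool goes at most 62.5 mm and 10.7 degrees, less where a joint would pass 70% of its speed; a pose out of reach is approached as far as the arm can. A call with a gripper value outside its range is refused whole. The fingers move at their own pace and stop on an object; "newtons" is the grip in N (left out, the last holds). Time passes only in rows, so rows that do not move let the fingers close. It gives the time, the measured TCP pose, the force and the opening at its end, in the units of the state.
- arm.observe(): the state, without advancing time (a new reading comes with each control period).
- get_image(name): name is "side" or "top" or "wrist"; returns a dict with "frame" (420x560x3 uint8, red, green, blue), "range_z" (420x560 float32, m along the optical axis (not along the pixel's ray), 0 where there is no reading), "K" (3x3 intrinsics, pixels), "distortion" ([k1, k2, p1, p2, k3] as OpenCV has them; the pictures are not rectified), "origin" and "rotation" of the camera in the world; the wrist camera has in their place "tool_from_camera" (4x4, takes a point from camera to tool coordinates, whose origin is the TCP and whose axes are the tool frame's). Camera axes: x right, y down, z forward; pixel columns grow to the right and rows downward; lengths in m; the calibration is good to about 2 mm. A picture is of the moment at which its call begins: read the wrist's pose just before it.
- arm.sign_off(): hands the job in, once; it reports no verdict.
Trained networks look in the newest picture that a camera, given by its name, has taken for a name from the list of things; names that differ only in an ending like _2 or _b are one class to them, and where a whole thing is asked for, a point or a joint stands for the part that bears it (a point fixed in the world has none). Each returns a list of dicts, best first, with "p" (0 to 1); they miss things now and then, are a little off and sometimes report something else, mostly with a low value. They report only what shows in the picture. A call takes as long as a camera call.
- search_frame(camera, target): "point" ([x, y, z] in m, in world coordinates, good to about 4 mm: the middle of the surface that is visible of it).
- pinpoint(camera, target): "point" ([x, y, z] in m, in world coordinates, good to about 4 mm: a listed point, or the origin of a listed thing).
The state is a dict: "clock": time; "joints": joint angles; "dq": joint speeds; "joint_efforts": joint torques, N m; "position": TCP position; "ee_rot": TCP orientation; "force": force on the tool from outside, world axes, zero at the start; "ft_torque": the same for the moment, N m; "width": opening from 0.0 (shut) to 1.0 (fully open).
Only numpy, scipy, OpenCV 4.12 (cv2) and the standard library are available. Lean on these libraries where they do the work, as an engineer would, in place of code of your own. Each camera call takes 0.05 s, during which the arm holds its last target. There are 200 camera calls.

## Working session

There is one attempt and no reset: what is moved stays moved. The work goes in short steps, Python scripts to look and compute and a tool call to move; the robot and the scene stay as the last step left them, time stands still between calls to the robot, and variables do not carry over. Pictures are saved under pics/ and viewed, about 8 in all and at most 12, crops included, and the job is handed in when it is done.

Besides the shell and the picture viewer there is one more tool, called after "Call:" by a JSON object that holds its "name" and its "arguments", one argument or row to a line. arm_command: Moves the arm, as the interface text tells. Its arguments: {"type":"object","properties":{"motion":{"type":"array"},"newtons":{"type":"number"}},"required":["motion"]}

```bash
mkdir -p pics; ls; python3 - <<'E'
from cell import arm,get_image,search_frame,pinpoint
import cv2,numpy as np
for c in("side","top"):
    im=get_image(c); cv2.imwrite(f"pics/{c}0.png",im["frame"][:,:,::-1])
    for t in["remote","lever_pivot","lever_tab","stick_knob","stick_home","lamp_green","lamp_off1","camera_stand","reagent_a_mid","dropper_bottle_mid","dome_stick_mid","tape_roll_mid","vial_mid","trigger_sprayer_mid"]:
        print(c,t,[(np.round(d["point"],3).tolist(),round(d["p"],2)) for d in pinpoint(c,t)[:4]])
s=arm.observe();print(s)
E
```

```text
pics
side remote [([0.507, -0.249, 0.002], 0.95)]
side lever_pivot []
side lever_tab [([0.411, -0.19, 0.048], 0.66), ([0.516, -0.097, 0.026], 0.63)]
side stick_knob [([0.54, -0.266, 0.084], 0.51)]
side stick_home [([0.54, -0.268, 0.086], 0.64), ([0.507, -0.246, -0.001], 0.45)]
side lamp_green [([0.591, -0.248, 0.041], 0.46)]
side lamp_off1 [([0.53, -0.214, 0.04], 0.59), ([0.493, -0.275, 0.037], 0.53), ([0.553, -0.311, 0.043], 0.46)]
side camera_stand [([0.487, 0.08, -0.001], 0.81)]
side reagent_a_mid [([0.566, -0.109, 0.042], 0.83), ([0.458, -0.36, 0.043], 0.28)]
side dropper_bottle_mid [([0.517, -0.096, 0.028], 0.66), ([0.569, -0.11, 0.044], 0.24)]
side dome_stick_mid [([0.394, -0.337, 0.028], 0.53)]
side tape_roll_mid [([0.413, -0.082, 0.007], 0.77)]
side vial_mid [([0.326, -0.251, 0.004], 0.42)]
side trigger_sprayer_mid [([0.36, 0.085, 0.096], 0.77), ([0.514, -0.096, 0.028], 0.58)]
top remote [([0.505, -0.247, 0.003], 0.75), ([0.413, -0.088, 0.005], 0.31)]
top lever_pivot [([0.472, -0.224, 0.052], 0.59)]
top lever_tab [([0.413, -0.19, 0.048], 0.8)]
top stick_knob [([0.54, -0.261, 
[... 630 characters left out ...]
], 0.72), ([0.468, -0.222, 0.052], 0.29)]
{'clock': 1.5, 'joints': array([-1.22459778,  0.43451927,  0.0250007 ,  1.57323078, -0.01161852,
        1.13402006, -0.0750837 ]), 'dq': array([-0.00122044, -0.00119572, -0.0002169 ,  0.00100867, -0.00123607,
       -0.00041435,  0.00173323]), 'joint_efforts': array([ 1.16203000e-05, -6.67651677e+01,  9.83901545e-01, -3.14807117e+01,
       -6.06899732e-02,  3.26555525e-02,  2.73776504e-05]), 'position': array([0.27119526, 0.56308955, 0.40471793]), 'ee_rot': array([-0.87254434,  1.38876715,  0.87251795]), 'force': array([ 0.13914723, -0.39688953,  0.09959182]), 'ft_torque': array([ 0.01221716, -0.05013608, -0.02501675]), 'width': 1.0024535860510642}
```

View pics/side0.png

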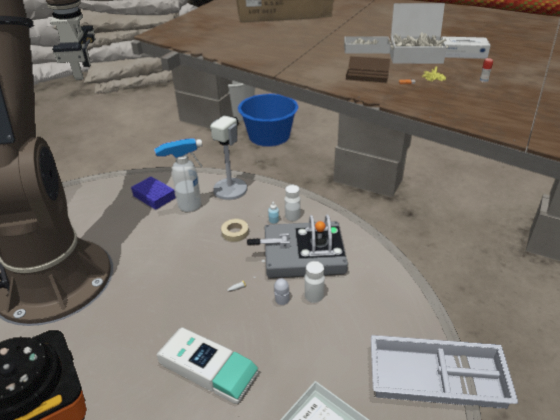

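View pics/top0.png

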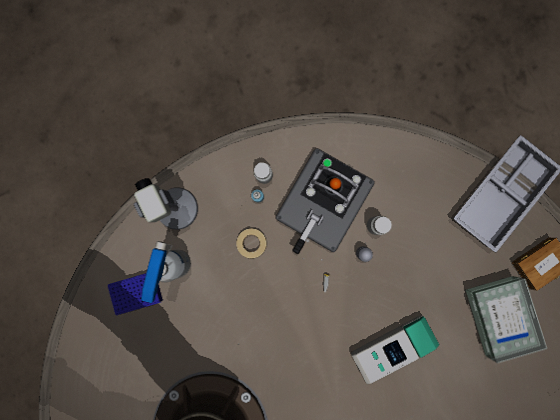

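The pictures agree with the networks. The green lamp is at top-view (327,162), on the remote's +x, +y corner. The remote's yaw is about -29°, with the knob at (335,184) under the closed rings and the tab at (298,247). Next I'll write a helper that turns target poses into rows.

```bash
cat > h.py <<'E'
from cell import arm,get_image,search_frame,pinpoint
import numpy as np,cv2
from scipy.spatial.transform import Rotation as R
yaw=np.deg2rad(-29.1); u=np.array([np.cos(yaw),np.sin(yaw),0]); v=np.array([-u[1],u[0],0]); Z=np.array([0,0,1.])
HOME=np.array([.541,-.262,.086]); C=HOME-.035*u; C[2]=0; PIV=C-.045*u+.05*Z
def tab(a,r=.07): return PIV+r*(-np.cos(a)*u+np.sin(a)*Z)
def rot(jaw,x=-Z): 
    return np.column_stack([x,np.cross(jaw,x),jaw])
def rows(P,Rt,grip,n=None,start=None):
    "grasp point P, rotation Rt -> rows; from the observed or given (tcp,R) pose"
    if start is None:
        s=arm.observe(); start=(s["position"],R.from_rotvec(s["ee_rot"]).as_matrix())
    p,R0=start; t=P-.159*Rt[:,0]
    rv=R.from_matrix(R0.T@Rt).as_rotvec(degrees=True); d=t-p
    n=n or int(np.ceil(max(np.linalg.norm(d)/.055,np.linalg.norm(rv)/9.5,1)))
    for i in range(n):
        Ri=R0@R.from_rotvec(rv*i/n,degrees=True).as_matrix()
        print([grip]+np.round(Ri.T@d/n*1000,1).tolist()+np.round(rv/n,2).tolist())
    return t,Rt
def best(jaw):
    s=arm.observe(); R0=R.from_rotvec(s["ee_rot"]).as_matrix()
    return rot(jaw) if R0[:,2]@jaw>0 else rot(-jaw)
E
python3 - <<'E'
from h import *
s=arm.observe(); print(R.from_rotvec(s["ee_rot"]).as_matrix().round(3))
Rt=best(v); print(C,PIV,tab(0),Rt)
rows(tab(0)+[0,0,.2],Rt,91)
E
```

```text
[[-0.    -0.901  0.434]
 [-0.     0.434  0.901]
 [-1.     0.    -0.   ]]
[ 0.51041797 -0.24497826  0.        ] [ 0.47109822 -0.22309317  0.05      ] [ 0.40993417 -0.18904969  0.05      ] [[-0.         -0.87377222  0.48633538]
 [-0.          0.48633538  0.87377222]
 [-1.          0.          0.        ]]
[91, -0.3, -32.2, -44.1, 0.24, -0.0, -0.0]
[91, -0.3, -32.4, -44.0, 0.24, -0.0, -0.0]
[91, -0.3, -32.6, -43.8, 0.24, -0.0, -0.0]
[91, -0.3, -32.8, -43.7, 0.24, -0.0, -0.0]
[91, -0.3, -33.0, -43.6, 0.24, -0.0, -0.0]
[91, -0.3, -33.2, -43.4, 0.24, -0.0, -0.0]
[91, -0.3, -33.3, -43.3, 0.24, -0.0, -0.0]
[91, -0.3, -33.5, -43.1, 0.24, -0.0, -0.0]
[91, -0.3, -33.7, -43.0, 0.24, -0.0, -0.0]
[91, -0.3, -33.9, -42.8, 0.24, -0.0, -0.0]
[91, -0.3, -34.1, -42.7, 0.24, -0.0, -0.0]
[91, -0.3, -34.3, -42.6, 0.24, -0.0, -0.0]
[91, -0.3, -34.4, -42.4, 0.24, -0.0, -0.0]
[91, -0.3, -34.6, -42.3, 0.24, -0.0, -0.0]
```

Call:
{"name": "arm_command", "arguments": {
  "motion": [
    [91, -30, -33, -43, 0.7, 0, 0],
    [91, 0, -33, -43, 0.7, 0, 0],
    [91, 0, -33, -43, 0.7, 0, 0],
    [91, 0, -33, -43, 0.7, 0, 0],
    [91, 0, -33, -43, 0.6, 0, 0]
  ]
}}

```text
clock: 2.12
position: [0.3202, 0.2947, 0.4349]
ee_rot: [-0.826, 1.407, 0.827]
force: [1.3, -0.1, 1.0]
width: 0.992
```

Call:
{"name": "arm_command", "arguments": {
  "motion": [
    [91, 0, -34, -43, 0, 0, 0],
    [91, 0, -34, -43, 0, 0, 0],
    [91, 0, -34, -43, 0, 0, 0],
    [91, 0, -34, -43, 0, 0, 0],
    [91, 0, -34, -43, 0, 0, 0]
  ]
}}

```text
clock: 2.75
position: [0.3639, 0.0241, 0.4351]
ee_rot: [-0.827, 1.406, 0.827]
force: [0.9, 0.1, -0.4]
width: 0.993
```

Call:
{"name": "arm_command", "arguments": {
  "motion": [
    [91, 0, -34, -43, 0, 0, 0],
    [91, 0, -34, -43, 0, 0, 0],
    [91, 0, -34, -43, 0, 0, 0],
    [40, 0, -34, -43, 0, 0, 0],
    [40, 0, 0, 0, 0, 0, 0]
  ]
}}

```text
clock: 3.38
position: [0.3988, -0.1941, 0.4351]
ee_rot: [-0.824, 1.41, 0.82]
force: [-1.0, 0.1, -0.5]
width: 0.822
```

```bash
cat >> h.py <<'E'
def wrist(name,targets):
    s=arm.observe(); im=get_image("wrist")
    T=np.eye(4);T[:3,:3]=R.from_rotvec(s["ee_rot"]).as_matrix();T[:3,3]=s["position"]
    cv2.imwrite(f"pics/{name}.png",im["frame"][:,:,::-1])
    print("tcp",s["position"].round(4),"F",s["force"].round(1),"w",round(s["width"]*91.8,1),"t",s["clock"])
    for t in targets: print(t,[(np.round(d["point"],3).tolist(),round(d["p"],2)) for d in pinpoint("wrist",t)[:4]])
    return im,T@im["tool_from_camera"]
E
python3 - <<'E'
from h import *
wrist("w1",["lever_tab","lever_pivot","stick_knob","remote","lamp_green","lamp_off1"])
rows(tab(0)-.002*u+[0,0,.0],best(v),40)
E
```

```text
tcp [ 0.3988 -0.1941  0.4351] F [-1.   0.1 -0.5] w 75.4 t 3.375
lever_tab [([0.41, -0.189, 0.046], 0.77)]
lever_pivot [([0.469, -0.224, 0.054], 0.9)]
stick_knob []
remote [([0.511, -0.247, 0.006], 0.94)]
lamp_green [([0.362, 0.079, 0.097], 0.16)]
lamp_off1 [([0.526, -0.214, 0.038], 0.64), ([0.492, -0.276, 0.037], 0.59)]
[40, 45.2, -1.5, 1.1, 0.02, 0.01, -0.0]
[40, 45.2, -1.5, 1.1, 0.02, 0.01, -0.0]
[40, 45.1, -1.5, 1.1, 0.02, 0.01, -0.0]
[40, 45.1, -1.5, 1.1, 0.02, 0.01, -0.0]
[40, 45.1, -1.5, 1.1, 0.02, 0.01, -0.0]
```

View pics/w1.png

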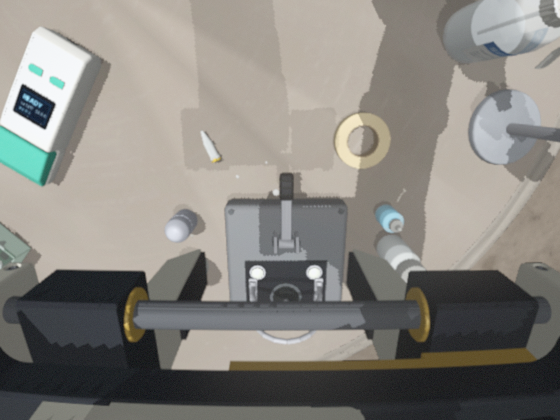

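The wrist view shows the tab at (287,187), level and square to the jaws. The wrist points match my model to within 2–4 mm, so I'll descend.

Call:
{"name": "arm_command", "arguments": {
  "motion": [
    [40, 45, -1.5, 1, 0, 0, 0],
    [40, 45, -1.5, 1, 0, 0, 0],
    [40, 45, -1.5, 1, 0, 0, 0],
    [40, 45, -1.5, 1, 0, 0, 0],
    [40, 20, -1.5, 1, 0, 0, 0]
  ]
}}

```text
clock: 4.35
position: [0.4076, -0.1886, 0.2327]
ee_rot: [-0.827, 1.409, 0.83]
force: [0.6, 0.9, 0.6]
width: 0.439
```

Call:
{"name": "arm_command", "arguments": {
  "motion": [
    [40, 26, 0, 0, 0, 0, 0],
    [0, 0, 0, 0, 0, 0, 0],
    [0, 0, 0, 0, 0, 0, 0],
    [0, 0, 0, 0, 0, 0, 0],
    [0, 0, 0, 0, 0, 0, 0]
  ],
  "newtons": 12
}}

```text
clock: 4.97
position: [0.409, -0.1887, 0.2097]
ee_rot: [-0.828, 1.405, 0.828]
force: [3.4, 5.3, 0.3]
width: 0.169
```

```bash
python3 - <<'E'
from h import *
s=arm.observe(); Rm=R.from_rotvec(s["ee_rot"]).as_matrix()
print(s["position"],s["force"].round(1),s["width"]*91.8, "grasp",s["position"]+.159*Rm[:,0], "F_v",s["force"]@v)
g=s["position"]+.159*Rm[:,0]; d=g-PIV; print("rel u,v,z",d@u,d@v,d[2])
r=-(d@u); 
a0=0
for a in np.arange(0.1,1.25,.1):
    e=lambda a:-np.cos(a)*u*r+np.sin(a)*r*Z
    print(round(a,2),(Rm.T@(e(a)-e(a-.1))*1000).round(1))
E
```

```text
[ 0.40897367 -0.188702    0.20968032] [3.4 5.3 0.3] 15.556890580758358 grasp [ 0.40932248 -0.18849446  0.05068083] F_v 6.255270370120719
rel u,v,z -0.07080450622330006 0.0001876608892065687 0.0006808340098481552
0.1 [-7.1 -0.4  0. ]
0.2 [-7.  -1.1  0. ]
0.3 [-6.9 -1.8  0. ]
0.4 [-6.6 -2.4  0. ]
0.5 [-6.4 -3.1  0. ]
0.6 [-6.  -3.7  0. ]
0.7 [-5.6 -4.3  0. ]
0.8 [-5.2 -4.8  0. ]
0.9 [-4.7 -5.3  0. ]
1.0 [-4.1 -5.8  0. ]
1.1 [-3.5 -6.1  0. ]
1.2 [-2.9 -6.5 -0. ]
```

Call:
{"name": "arm_command", "arguments": {
  "motion": [
    [0, -7.1, -0.4, 0.5, 0, 0, 0],
    [0, -7, -1.1, 0, 0, 0, 0],
    [0, -6.9, -1.8, 0, 0, 0, 0],
    [0, -6.6, -2.4, 0, 0, 0, 0],
    [0, -6.4, -3.1, 0, 0, 0, 0]
  ]
}}

```text
clock: 5.6
position: [0.4162, -0.1926, 0.2435]
ee_rot: [-0.827, 1.406, 0.829]
force: [3.4, 4.7, -3.8]
width: 0.173
```

Call:
{"name": "arm_command", "arguments": {
  "motion": [
    [0, -6, -3.7, 0, 0, 0, 0],
    [0, -5.6, -4.3, 0, 0, 0, 0],
    [0, -5.2, -4.8, 0, 0, 0, 0],
    [0, -4.7, -5.3, 0, 0, 0, 0],
    [0, -4.1, -5.8, 0, 0, 0, 0]
  ]
}}

```text
clock: 6.22
position: [0.4361, -0.2038, 0.2687]
ee_rot: [-0.825, 1.408, 0.831]
force: [-1.0, 7.0, -1.4]
width: 0.174
```

Call:
{"name": "arm_command", "arguments": {
  "motion": [
    [0, -3.5, -6.1, 0, 0, 0, 0],
    [0, -2.9, -6.5, 0, 0, 0, 0],
    [0, 0, 0, 0, 0, 0, 0],
    [0, 0, 0, 0, 0, 0, 0]
  ]
}}

```text
clock: 6.72
position: [0.4478, -0.2103, 0.2756]
ee_rot: [-0.826, 1.406, 0.829]
force: [-1.0, 6.6, 4.3]
width: 0.173
```

```bash
python3 - <<'E'
from h import *
s=arm.observe(); Rm=R.from_rotvec(s["ee_rot"]).as_matrix()
g=s["position"]+.159*Rm[:,0]; d=g-PIV; print("rel u,v,z",d@u,d@v,d[2],np.hypot(d@u,d[2]),"ang",np.arctan2(d[2],-d@u), s["force"]@u,s["force"],s["width"]*91.8)
for c in("side","wrist"):
    im=get_image(c); cv2.imwrite(f"pics/{c}1.png",cv2.resize(im["frame"][170:310,200:380],None,fx=4,fy=4)[:,:,::-1] if c=="side" else im["frame"][:,:,::-1])
    for t in("lever_tab","lever_pivot"): print(c,t,[((np.array(x["point"])-PIV)@np.c_[u,v,Z]).round(3).tolist()+[round(x["p"],2)] for x in pinpoint(c,t)[:2]])
E
```

```text
rel u,v,z -0.02677864096515296 0.00017827239833422513 0.0666076686098467 0.07178911567626199 ang 1.1885365234470304 -4.092455949421823 [-0.98476474  6.64561124  4.30014472] 15.840518310974437
side lever_tab [[-0.028, -0.001, 0.062, 0.46]]
side lever_pivot [[-0.001, 0.001, -0.001, 0.72]]
wrist lever_tab [[-0.032, 0.001, 0.062, 0.92]]
wrist lever_pivot [[-0.0, 0.001, 0.004, 0.58]]
```

View pics/side1.png

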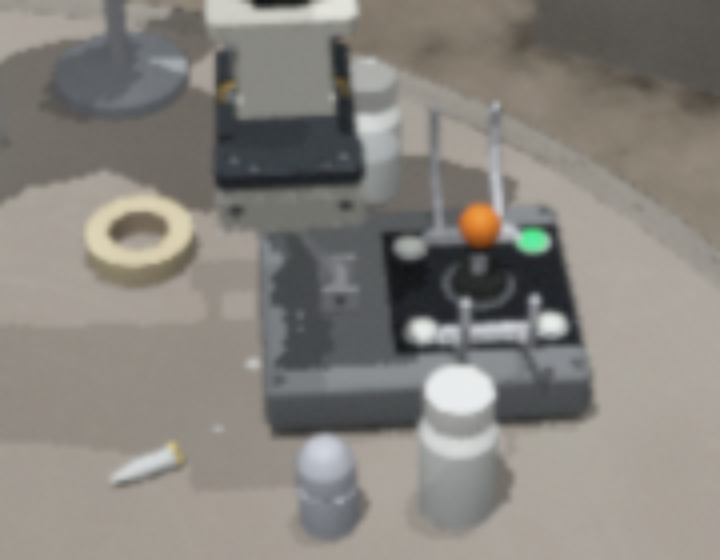

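The side crop shows the rings open (440,170 and 465,330), the ball upright at (480,225) and the green lamp at (533,240). I'll overdrive the lever a little to confirm it is at its stop.

Call:
{"name": "arm_command", "arguments": {
  "motion": [
    [0, -1, -3, 0, 0, 0, 0],
    [0, -1, -3, 0, 0, 0, 0],
    [0, 0, 0, 0, 0, 0, 0]
  ]
}}

```text
clock: 7.4
position: [0.4512, -0.2122, 0.2766]
ee_rot: [-0.822, 1.409, 0.834]
force: [-6.5, 10.7, 4.9]
width: 0.174
```

```bash
python3 - <<'E'
from h import *
s=arm.observe(); Rm=R.from_rotvec(s["ee_rot"]).as_matrix()
g=s["position"]+.159*Rm[:,0]; d=g-PIV; print("rel u,v,z",d@u,d@v,d[2],"ang",np.arctan2(d[2],-d@u), s["force"]@u,s["force"],s["width"]*91.8)
for c in("side","wrist"):
    get_image(c)
    for t in("lever_tab",): print(c,t,[((np.array(x["point"])-PIV)@np.c_[u,v,Z]).round(3).tolist()+[round(x["p"],2)] for x in pinpoint(c,t)[:2]])
E
```

```text
rel u,v,z -0.023760317227062143 0.00015626709318788436 0.0675998625472982 ang 1.232799449976709 -10.860565673577405 [-6.47709372 10.69439179  4.90483501] 15.995219475177608
side lever_tab [[-0.025, -0.001, 0.064, 0.58]]
wrist lever_tab [[-0.027, 0.001, 0.064, 0.79]]
```

The lever is at its stop (11 N reaction). I'll release it and rise.

Call:
{"name": "arm_command", "arguments": {
  "motion": [
    [40, 0, 3, 0, 0, 0, 0],
    [40, 0, 0, 0, 0, 0, 0],
    [40, 0, 0, 0, 0, 0, 0],
    [40, -40, 0, 0, 0, 0, 0],
    [40, -50, 0, 0, 0, 0, 0]
  ]
}}

```text
clock: 8.22
position: [0.4502, -0.2129, 0.3673]
ee_rot: [-0.826, 1.41, 0.828]
force: [1.5, 0.1, -0.1]
width: 0.436
```

```bash
cat >> h.py <<'E'
S=(u+v)/2**.5; L=(v-u)/2**.5
E
python3 - <<'E'
from h import *
s=arm.observe(); print(s["position"],s["force"],s["width"]*91.8,s["joints"].round(2))
rows(HOME-.030*S+[0,0,.11],best(L),10)
for c in("top","side"):
    get_image(c)
    for t in("lever_tab","stick_knob"): print(c,t,[((np.array(x["point"])-PIV)@np.c_[u,v,Z]).round(3).tolist()+[round(x["p"],2)] for x in pinpoint(c,t)[:2]])
E
```

```text
[ 0.45019921 -0.21286166  0.36731052] [ 1.46200485  0.13172986 -0.06135791] 40.03462127503153 [-0.25  0.31  0.75  1.97 -0.26  0.96  1.69]
[10, 2.4, -16.4, -4.0, -9.01, -0.01, -0.03]
[10, 2.4, -15.6, -6.5, -9.01, -0.01, -0.03]
[10, 2.5, -14.4, -8.9, -9.01, -0.01, -0.03]
[10, 2.5, -12.8, -11.0, -9.01, -0.01, -0.03]
[10, 2.5, -10.9, -12.9, -9.01, -0.01, -0.03]
top lever_tab []
top stick_knob []
side lever_tab [[-0.027, -0.0, 0.061, 0.67]]
side stick_knob [[0.079, -0.001, 0.033, 0.67], [-0.023, 0.134, -0.023, 0.36]]
```

Call:
{"name": "arm_command", "arguments": {
  "motion": [
    [10, 2.4, -16.4, -4, -9, 0, 0],
    [10, 2.4, -15.6, -6.5, -9, 0, 0],
    [10, 2.4, -14.4, -9, -9, 0, 0],
    [10, 2.4, -12.8, -11, -9, 0, 0],
    [10, 2.4, -11, -13, -9, 0, 0]
  ]
}}

```text
clock: 9.15
position: [0.5126, -0.2706, 0.353]
ee_rot: [-1.412, 1.063, 1.416]
force: [-0.6, -0.3, -0.2]
width: 0.112
```

```bash
python3 - <<'E'
from h import *
s=arm.observe(); print(s["joints"].round(2))
wrist("w2",["stick_knob","stick_home","lamp_green","lever_tab"])
rows(HOME-.030*S+[0,0,.004],best(L),10)
get_image("side"); print([np.round(x["point"],3) for x in pinpoint("side","stick_knob")])
E
```

```text
[ 0.03  0.44  0.51  1.78 -0.25  0.99  2.49]
tcp [ 0.5126 -0.2706  0.353 ] F [-0.6 -0.3 -0.2] w 10.2 t 9.15
stick_knob [([0.537, -0.262, 0.086], 0.74), ([0.513, -0.246, 0.005], 0.4)]
stick_home [([0.545, -0.262, 0.085], 0.82)]
lamp_green [([0.59, -0.249, 0.041], 0.7), ([0.559, -0.311, 0.043], 0.37)]
lever_tab [([0.447, -0.209, 0.115], 0.91), ([0.395, -0.331, 0.029], 0.42)]
[10, 52.4, -0.2, -0.1, -0.11, 0.04, -0.05]
[10, 52.4, -0.1, -0.1, -0.11, 0.04, -0.05]
[array([ 0.538, -0.262,  0.084])]
```

View pics/w2.png

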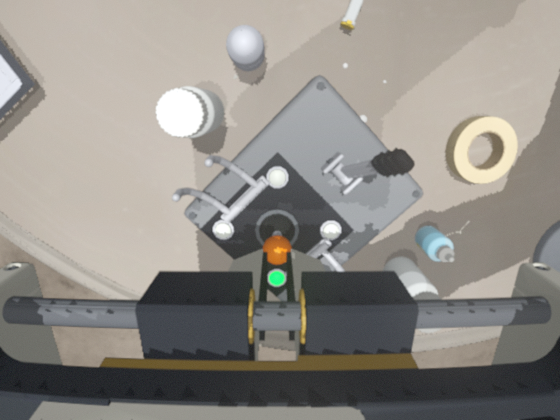

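The wrist view shows the ball at (277,250) and the green lamp at (277,278), both centred between the fingers. They lie on the push line. The rings lie folded out at left (220,190) and right (325,250). I'll descend behind the ball.

Call:
{"name": "arm_command", "arguments": {
  "motion": [
    [10, 40, 0, 0, 0, 0, 0],
    [10, 40, 0, 0, 0, 0, 0],
    [10, 15, 0, 0, 0, 0, 0],
    [10, 10, 0, 0, 0, 0, 0],
    [10, 0, 0, 0, 0, 0, 0]
  ]
}}

```text
clock: 10.12
position: [0.5127, -0.2704, 0.2501]
ee_rot: [-1.41, 1.065, 1.41]
force: [0.4, 0.1, 0.9]
width: 0.109
```

```bash
python3 - <<'E'
from h import *
s=arm.observe(); Rm=R.from_rotvec(s["ee_rot"]).as_matrix()
g=s["position"]+.159*Rm[:,0]-HOME; print("s,l,z",g@S,g@L,g[2],s["force"],"y_tool.S",Rm[:,1]@S)
get_image("side"); print([np.round(x["point"],3) for x in pinpoint("side","stick_knob")])
E
```

```text
s,l,z -0.029493495208167738 -0.0003920764633315128 0.00506460706804529 [0.36071053 0.0548215  0.86253137] y_tool.S -0.9999997735404943
[array([ 0.564, -0.108,  0.041])]
```

Call:
{"name": "arm_command", "arguments": {
  "motion": [
    [10, 0, -5, 0, 0, 0, 0],
    [10, 0, -5, 0, 0, 0, 0],
    [10, 0, -5, 0, 0, 0, 0],
    [10, 0, -5, 0, 0, 0, 0],
    [10, 0, -5, 0, 0, 0, 0]
  ]
}}

```text
clock: 10.85
position: [0.5367, -0.2635, 0.2496]
ee_rot: [-1.41, 1.065, 1.411]
force: [-1.1, -0.7, -1.1]
width: 0.112
```

Call:
{"name": "arm_command", "arguments": {
  "motion": [
    [10, 2, -4, 0, 0, 0, 0],
    [10, 2, -4, 0, 0, 0, 0],
    [10, 0, 0, 0, 0, 0, 0]
  ]
}}

```text
clock: 11.22
position: [0.5443, -0.2611, 0.2454]
ee_rot: [-1.41, 1.065, 1.411]
force: [-0.9, -0.9, 1.8]
width: 0.107
```

```bash
cat > chk.py <<'E'
from h import *
s=arm.observe(); Rm=R.from_rotvec(s["ee_rot"]).as_matrix()
g=s["position"]+.159*Rm[:,0]-HOME; F=s["force"]; print("s,l,z",g@S,g@L,g[2],"F s,l,z",F@S,F@L,F[2],s["clock"])
for c in("side","top","wrist"):
    get_image(c); print(c,[((np.array(x["point"])-HOME)@np.c_[u,v,Z]).round(3).tolist()+[round(x["p"],2)] for x in pinpoint(c,"stick_knob")[:2]])
E
python3 chk.py
```

```text
s,l,z 0.003293480557508172 2.547518170914259e-06 0.00039508801605642185 F s,l,z -1.1611318833550122 -0.6512309055187679 1.8042638238075452 11.225
side []
top []
wrist [[0.012, 0.018, -0.005, 0.89]]
```

Call:
{"name": "arm_command", "arguments": {
  "motion": [
    [10, 0, -2.5, 0, 0, 0, 0],
    [10, 0, -2.5, 0, 0, 0, 0],
    [10, 0, 0, 0, 0, 0, 0]
  ]
}}

```text
clock: 11.9
position: [0.5468, -0.2605, 0.245]
ee_rot: [-1.406, 1.068, 1.414]
force: [-11.0, -0.4, 3.9]
width: 0.108
```

```bash
python3 chk.py
```

```text
s,l,z 0.005211713618788688 0.0002769313994005695 1.4444216500153484e-05 F s,l,z -10.688587653427636 2.6069358637628968 3.925012037330387 11.9
side []
top [[-0.322, 0.212, 0.013, 0.17]]
wrist [[0.014, 0.018, -0.007, 0.62]]
```

Call:
{"name": "arm_command", "arguments": {
  "motion": [
    [10, 0, -2, 0, 0, 0, 0],
    [10, 0, 0, 0, 0, 0, 0],
    [10, 0, 0, 0, 0, 0, 0],
    [10, 0, 0, 0, 0, 0, 0],
    [10, 0, 0, 0, 0, 0, 0]
  ]
}}

```text
clock: 12.82
position: [0.5476, -0.2604, 0.2448]
ee_rot: [-1.404, 1.07, 1.415]
force: [-14.6, -1.3, 5.3]
width: 0.108
```

```bash
python3 chk.py; python3 -c "
from h import *
wrist('w3',[])"
```

```text
s,l,z 0.005753298898330729 0.0002664260206851135 -0.000174351270306905 F s,l,z -14.387517282190068 2.7281586942835325 5.345027461493898 12.825
side []
top [[-0.322, 0.211, 0.013, 0.53]]
wrist [[0.011, 0.019, -0.004, 0.94]]
tcp [ 0.5476 -0.2604  0.2448] F [-15.3  -1.3   6. ] w 9.7 t 13.125
```

View pics/w3.png

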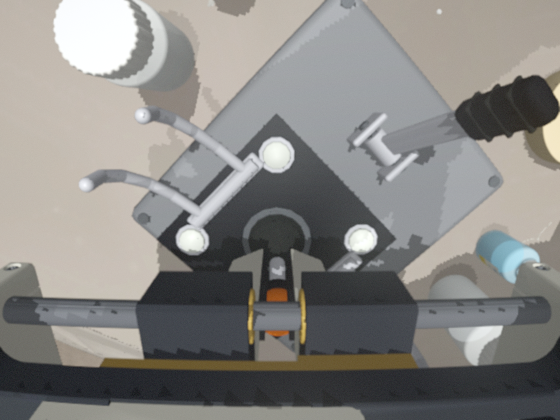

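Through the finger gap the stem (277,268) and ball (277,298) lie exactly on the diagonal. Both axes are loaded well above the spring force, so the stick is in the corner. I'll hold it there.

Call:
{"name": "arm_command", "arguments": {
  "motion": [
    [10, 0, 0, 0, 0, 0, 0],
    [10, 0, 0, 0, 0, 0, 0],
    [10, 0, 0, 0, 0, 0, 0],
    [10, 0, 0, 0, 0, 0, 0],
    [10, 0, 0, 0, 0, 0, 0]
  ]
}}

```text
clock: 13.8
position: [0.5476, -0.2604, 0.2449]
ee_rot: [-1.404, 1.07, 1.415]
force: [-15.6, -1.8, 5.9]
width: 0.109
```

Call:
{"name": "arm_command", "arguments": {
  "motion": [
    [10, 0, 0, 0, 0, 0, 0],
    [10, 0, 0, 0, 0, 0, 0],
    [10, 0, 0, 0, 0, 0, 0],
    [10, 0, 0, 0, 0, 0, 0],
    [10, 0, 0, 0, 0, 0, 0]
  ]
}}

```text
clock: 14.42
position: [0.5476, -0.2604, 0.2448]
ee_rot: [-1.404, 1.07, 1.415]
force: [-16.3, -1.6, 5.8]
width: 0.109
```

Call:
{"name": "arm_command", "arguments": {
  "motion": [
    [10, 0, 0, 0, 0, 0, 0],
    [10, 0, 0, 0, 0, 0, 0],
    [10, 0, 0, 0, 0, 0, 0],
    [10, 0, 0, 0, 0, 0, 0],
    [10, 0, 0, 0, 0, 0, 0]
  ]
}}

```text
clock: 15.05
position: [0.5476, -0.2603, 0.2449]
ee_rot: [-1.404, 1.07, 1.415]
force: [-16.4, -1.4, 5.9]
width: 0.107
```

Call:
{"name": "arm_command", "arguments": {
  "motion": [
    [10, 0, 0, 0, 0, 0, 0],
    [10, 0, 0, 0, 0, 0, 0],
    [10, 0, 0, 0, 0, 0, 0],
    [10, 0, 4, 0, 0, 0, 0],
    [10, 0, 4, 0, 0, 0, 0]
  ]
}}

```text
clock: 15.68
position: [0.5432, -0.2617, 0.2457]
ee_rot: [-1.41, 1.065, 1.41]
force: [-2.3, -0.0, 1.8]
width: 0.108
```

Call:
{"name": "arm_command", "arguments": {
  "motion": [
    [10, -1, 4, 0, 0, 0, 0],
    [10, -1, 4, 0, 0, 0, 0],
    [10, -1, 5, 0, 0, 0, 0],
    [10, -1, 5, 0, 0, 0, 0],
    [10, 0, 5, 0, 0, 0, 0]
  ]
}}

```text
clock: 16.3
position: [0.5212, -0.268, 0.25]
ee_rot: [-1.411, 1.065, 1.41]
force: [-0.5, 0.1, -0.3]
width: 0.112
```

Call:
{"name": "arm_command", "arguments": {
  "motion": [
    [10, 0, 5, 0, 0, 0, 0],
    [10, 0, 4, 0, 0, 0, 0],
    [10, -30, 0, 0, 0, 0, 0],
    [10, -50, 0, 0, 0, 0, 0],
    [10, -40, 0, 0, 0, 0, 0]
  ]
}}

```text
clock: 16.92
position: [0.5124, -0.2706, 0.3715]
ee_rot: [-1.411, 1.065, 1.41]
force: [0.8, 0.7, 0.7]
width: 0.11
```

```bash
python3 chk.py; python3 -c "
from h import *
wrist('w4',['lever_tab'])
get_image('side');print([np.round(x['point'],3) for x in pinpoint('side','lever_tab')])
t,Rt=rows(tab(1.15)+[0,0,.1],best(v),40)
"
```

```text
s,l,z -0.02975461177846747 -0.0004917064738295396 0.12646691707901342 F s,l,z 0.9308537523666346 0.5011278758789116 0.665152110479943 16.925
side [[-0.002, -0.001, -0.004, 0.43]]
top []
wrist [[-0.002, 0.0, 0.0, 0.86]]
tcp [ 0.5122 -0.27    0.3687] F [-0.4  0.3  0.1] w 9.9 t 17.225
lever_tab [([0.448, -0.208, 0.114], 0.63)]
[array([ 0.446, -0.211,  0.114])]
[40, -0.8, 9.4, 15.4, 9.0, 0.0, -0.02]
[40, -0.8, 11.7, 13.7, 9.0, 0.0, -0.02]
[40, -0.8, 13.7, 11.7, 9.0, 0.0, -0.02]
[40, -0.8, 15.4, 9.4, 9.0, 0.0, -0.02]
[40, -0.8, 16.6, 6.9, 9.0, 0.0, -0.02]
```

The stick was held for over 3 s and is upright again. Now back to the tab.

Call:
{"name": "arm_command", "arguments": {
  "motion": [
    [40, -0.8, 9.4, 15.4, 9, 0, 0],
    [40, -0.8, 11.7, 13.7, 9, 0, 0],
    [40, -0.8, 13.7, 11.7, 9, 0, 0],
    [40, -0.8, 15.4, 9.4, 9, 0, 0],
    [40, -0.8, 16.6, 6.9, 9, 0, 0]
  ]
}}

```text
clock: 18.05
position: [0.4457, -0.2089, 0.3733]
ee_rot: [-0.823, 1.41, 0.824]
force: [-0.5, -0.1, -0.2]
width: 0.435
```

Call:
{"name": "arm_command", "arguments": {
  "motion": [
    [40, 0, 0, 0, 0, 0, 0],
    [40, 40, 0, 0, 0, 0, 0],
    [40, 40, 0, 0, 0, 0, 0],
    [40, 15, 0, 0, 0, 0, 0],
    [40, 0, 0, 0, 0, 0, 0]
  ]
}}

```text
clock: 18.68
position: [0.4463, -0.2098, 0.2783]
ee_rot: [-0.827, 1.409, 0.829]
force: [0.7, -0.8, 0.2]
width: 0.438
```

```bash
python3 - <<'E'
from h import *
s=arm.observe(); Rm=R.from_rotvec(s["ee_rot"]).as_matrix()
g=s["position"]+.159*Rm[:,0]; d=g-PIV; print("rel u,v,z",d@u,d@v,d[2],np.hypot(d@u,d[2]), s["force"],s["width"]*91.8)
rows(tab(1.15),best(v),40)
e=lambda a:.07*(-np.cos(a)*u+np.sin(a)*Z)
for a in np.arange(1.15,0,-.115): print((Rm.T@(e(a-.115)-e(a))*1000).round(1))
E
```

```text
rel u,v,z -0.028332545561627683 -0.000550701799102906 0.06930635866070244 0.07487392395759442 [ 0.66391277 -0.78920495  0.24433271] 40.23724763429188
[40, 5.4, 0.5, 0.4, 0.03, -0.04, -0.08]
[3.7 7.1 0. ]
[4.5 6.7 0. ]
[5.2 6.1 0. ]
[5.9 5.5 0. ]
[6.5 4.7 0. ]
[7. 4. 0.]
[7.4 3.1 0. ]
[7.7 2.3 0. ]
[7.9 1.4 0. ]
[8.  0.5 0. ]
```

Call:
{"name": "arm_command", "arguments": {
  "motion": [
    [40, 5.4, 0.5, 0.5, 0, 0, 0],
    [0, 0, 0, 0, 0, 0, 0],
    [0, 0, 0, 0, 0, 0, 0],
    [0, 0, 0, 0, 0, 0, 0],
    [0, 0, 0, 0, 0, 0, 0]
  ],
  "newtons": 12
}}

```text
clock: 19.3
position: [0.4461, -0.2088, 0.2737]
ee_rot: [-0.828, 1.407, 0.827]
force: [-0.7, -0.8, 4.2]
width: 0.174
```

Call:
{"name": "arm_command", "arguments": {
  "motion": [
    [0, 3.7, 7.1, 0, 0, 0, 0],
    [0, 4.5, 6.7, 0, 0, 0, 0],
    [0, 5.2, 6.1, 0, 0, 0, 0],
    [0, 5.9, 5.5, 0, 0, 0, 0],
    [0, 6.5, 4.7, 0, 0, 0, 0]
  ]
}}

```text
clock: 19.92
position: [0.4196, -0.194, 0.2474]
ee_rot: [-0.827, 1.407, 0.827]
force: [0.3, -0.8, 3.1]
width: 0.172
```

Call:
{"name": "arm_command", "arguments": {
  "motion": [
    [0, 7, 4, 0, 0, 0, 0],
    [0, 7.4, 3.1, 0, 0, 0, 0],
    [0, 7.7, 2.3, 0, 0, 0, 0],
    [0, 7.9, 1.4, 0, 0, 0, 0],
    [0, 8, 0.5, 0, 0, 0, 0]
  ]
}}

```text
clock: 20.55
position: [0.4091, -0.1881, 0.2086]
ee_rot: [-0.826, 1.409, 0.829]
force: [-4.9, 2.9, 3.7]
width: 0.174
```

Call:
{"name": "arm_command", "arguments": {
  "motion": [
    [0, 2, 0, 0, 0, 0, 0],
    [0, 2, 0, 0, 0, 0, 0],
    [0, 0, 0, 0, 0, 0, 0]
  ]
}}

```text
clock: 20.92
position: [0.4091, -0.1881, 0.2048]
ee_rot: [-0.826, 1.409, 0.829]
force: [-5.1, 2.7, -1.4]
width: 0.17
```

The final push showed little reaction, so the pads probably slipped. I'll release and press the tab from above with closed fingers to make sure.

Call:
{"name": "arm_command", "arguments": {
  "motion": [
    [40, 0, 0, 0, 0, 0, 0],
    [40, 0, 0, 0, 0, 0, 0],
    [40, 0, 0, 0, 0, 0, 0],
    [40, -45, 0, 0, 0, 0, 0],
    [0, -15, 0, 0, 0, 0, 0]
  ]
}}

```text
clock: 21.55
position: [0.4104, -0.189, 0.2672]
ee_rot: [-0.829, 1.406, 0.825]
force: [0.8, 0.1, 0.4]
width: 0.373
```

Call:
{"name": "arm_command", "arguments": {
  "motion": [
    [0, 0, 0, 0, 0, 0, 0],
    [0, 0, 0, 0, 0, 0, 0],
    [0, 0, 0, 0, 0, 0, 0],
    [0, 15, 0, 0, 0, 0, 0],
    [0, 10, 0, 0, 0, 0, 0]
  ]
}}

```text
clock: 22.18
position: [0.4095, -0.1884, 0.239]
ee_rot: [-0.827, 1.409, 0.828]
force: [-0.9, -0.2, -0.4]
width: 0.006
```

Call:
{"name": "arm_command", "arguments": {
  "motion": [
    [0, 5, 0, 0, 0, 0, 0],
    [0, 3, 0, 0, 0, 0, 0],
    [0, 2, 0, 0, 0, 0, 0],
    [0, 0, 0, 0, 0, 0, 0]
  ]
}}

```text
clock: 22.68
position: [0.4092, -0.1889, 0.232]
ee_rot: [-0.825, 1.407, 0.828]
force: [-12.5, 5.0, 43.4]
width: 0.004
```

The stop is firm: 43 N at a tip height of 54 mm, which is the top of a level tab. I'll retreat at once.

Call:
{"name": "arm_command", "arguments": {
  "motion": [
    [0, -8, 0, 0, 0, 0, 0],
    [0, -40, 0, 0, 0, 0, 0],
    [0, -50, 0, 0, 0, 0, 0],
    [0, -50, 20, 0, 0, 0, 0],
    [0, 0, 50, 0, 0, 0, 0]
  ]
}}

```text
clock: 23.3
position: [0.3504, -0.1555, 0.3813]
ee_rot: [-0.83, 1.403, 0.821]
force: [-0.8, 2.0, 0.5]
width: 0.005
```

```bash
python3 - <<'E'
from h import *
print(arm.observe()["clock"],arm.observe()["force"])
for c in("side","wrist"):
    im=get_image(c); cv2.imwrite(f"pics/{c}9.png",cv2.resize(im["frame"][170:310,200:380],None,fx=4,fy=4)[:,:,::-1] if c=="side" else im["frame"][:,:,::-1])
    for t in["lever_tab","stick_knob","reagent_a_mid","dropper_bottle_mid","dome_stick_mid","tape_roll_mid","vial_mid"]: print(c,t,[np.round(x["point"],3).tolist() for x in pinpoint(c,t)[:2]])
E
```

```text
23.3 [-0.84058841  1.95169388  0.53583613]
side lever_tab [[0.565, -0.112, 0.044], [0.412, -0.19, 0.048]]
side stick_knob [[0.54, -0.264, 0.081], [0.53, -0.213, 0.042]]
side reagent_a_mid [[0.565, -0.111, 0.043]]
side dropper_bottle_mid [[0.516, -0.094, 0.026]]
side dome_stick_mid [[0.393, -0.337, 0.028], [0.412, -0.191, 0.048]]
side tape_roll_mid [[0.414, -0.085, 0.006]]
side vial_mid [[0.324, -0.253, 0.005]]
wrist lever_tab [[0.411, -0.186, 0.051]]
wrist stick_knob []
wrist reagent_a_mid [[0.561, -0.109, 0.047]]
wrist dropper_bottle_mid [[0.524, -0.095, 0.028]]
wrist dome_stick_mid [[0.394, -0.332, 0.028]]
wrist tape_roll_mid [[0.417, -0.082, 0.011]]
wrist vial_mid [[0.328, -0.252, 0.005]]
```

View pics/side9.png

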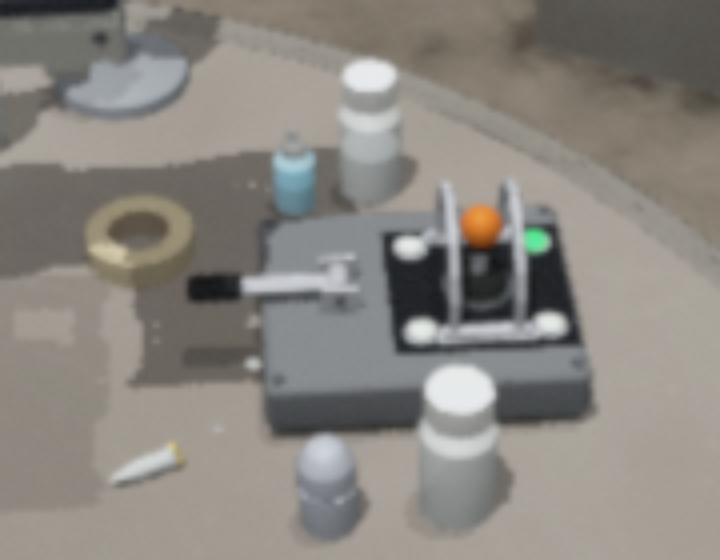

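The side crop shows the lever level (tab at 215,287), the rings closed over the upright ball (480,225) and the neighbouring things where they were. Handing in.

```bash
python3 -c "
from cell import arm
print(arm.sign_off())"
```

```text
the job is handed in; nothing more can be done
None
```

The job is done in the order asked and handed in at about 23 s of the 69 s allowed. I lifted the lever to its stop and the rings opened. I then pushed the stick into the corner by the green lamp (the remote's +x, +y corner), held it for over 3 s and guided it back upright. Finally I brought the lever down and pressed it onto its stop.

**Last checks:**
- **Lever and rings:** in the last side picture the lever is level and the rings are closed over the upright ball. The tab was measured at 48–51 mm high.
- **Things around the remote:** the five the last check found (one reagent bottle, dropper bottle, dome stick, tape roll and vial) are within a few mm of their first positions. The other reagent bottle also looks unmoved in the picture. I did not re-measure the sprayer.
- **Robot:** the gripper was clear of everything when I handed in.

**What was not clean:**
- **Press force:** the closing press with the closed fingertips reached about 43 N for a moment. The 40 N limit is for the arm and gripper body, and only the fingertips touched, but it was more than I intended.
- **Tilt measurement:** the networks put the ball at about (12, 18) mm at full tilt, against 17 mm expected on each axis. I took it as fully in the corner because the push force rose to 14–16 N, well above the spring, and both axes were loaded.

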